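Square a bearing block against the fence and torque its clamp to the click

TASK

The aluminium block under the strap clamp has crept away from the fence: without taking it out from under the clamp, push it back until the long far face of its foot sits flush along the fence. Then tighten the clamp nut by pushing the torque wrench's handle clockwise (seen from above) until you feel the wrench click; stop there, do not force it on past the click, and let go of it with the nut left tight. Leave everything else on the bench where it is.

Things in the scene. Friction and masses are not known exactly. Their poses are not given: they have to be found in the camera images.
- plate: Bare aluminium fixture plate, 240 (x) x 360 (y) x 20 mm, with a grid of holes, fixed to the bench (place and yaw vary). Origin: centre of its underside, on the bench; its x points away from the robot, y to the left, z up. It carries the fence, the stud and, at x = 0, y = 119 mm in its frame, a dark stepped heel block 28 x 34 x 36 mm under the strap clamp's tail.
- fence (a point): Middle of the flat near face of the fence, a steel bar 25 x 190 mm along the plate's y, 26 mm tall, fixed on the plate; this point is 13 mm above the plate's top. The near face lies at x = 45 mm in the plate's frame.
- stud_axis (a point): Foot of the clamp's stud, on the plate's top: the axis about which nut, socket and wrench turn (fixed).
- strap_nose (a point): Rounded nose of the dark strap clamp, underside, on the block's top 36 mm above the plate. The strap, 30 wide, 16 thick, runs from here along the plate's y over the stud, 60 mm away, to the heel block. For now it only rests on the block, with 2 or 3 N.
- block: Workpiece: milled aluminium bearing block, 36 mm tall, 0.7 kg: foot 64 (x) x 140 (y) x 16 mm, on it a 44 mm wide body with a dark bore. Loose on the plate, its left 15 to 30 mm under the strap's nose; at the start its far face is 15 to 35 mm short of the fence at its middle and up to 6 degrees askew. Origin: centre of underside; x to the fence. Slides at 3 to 12 N, but binds if the finger bears down on it.
- back_left (a point): Left end of the far edge face of the block's foot (the face that goes against the fence): 32 mm ahead of the block's centre, 70 mm to its left, 8 mm up.
- back_right (a point): The same at the right end: 32 mm ahead, 70 mm to the right, 8 mm up.
- wrench_head: Ratchet head of the click-type torque wrench: steel disc, 35 mm across, 24 thick, on a 25 mm socket that stays on the clamp nut. Origin: on the stud's axis, 135 mm above the bench; x points out along the unbent handle. Turns with the nut, clockwise from above to tighten, at about 1.5 N m, and stays where it is left. After 0.25 to 0.7 rad (not known) it comes up tight and the torque rises sharply to the click.
- wrench_handle: Level wrench handle: 19 mm steel tube, axis 135 mm above the bench; black ribbed grip 31 mm thick, 150 to 250 mm from the stud's axis. Origin: pivot in its neck, 35 mm from that axis; x out along the tube. At the set torque it clicks: it breaks clockwise at the pivot and the resistance falls steadily to a quarter over 0.10 rad, then meets a hard stop. Let go, it springs back straight.
- wrench_grip (a point): Middle of the grip, on its axis, 200 mm from the stud's axis. At the start it is to the left of the stud (0 to 125 mm nearer the robot, or slightly farther), nothing else above 60 mm round it; tightening pushes it away from the robot. The click comes at about 14 N pushed square here, the hard stop about 16 mm of travel later; pressing on the stop overtightens the nut.
- spare_strap: Bystander: a spare slotted strap clamp, 110 x 28 x 14 mm, lying at the plate's right edge. Origin: centre of its underside. Leave it.
- step_block: Bystander: a spare stepped clamp block, 46 x 28 x 40 mm, standing on the plate's far left corner. Leave it.
- brush: Bystander: bench brush, 200 mm, lying to the right. Leave it.
- calipers: Bystander: digital calipers, 235 mm, lying flat to the left. Leave them.
- spool: Bystander: a filament spool lying flat, 200 mm across, 62 mm tall, to the right. Leave it.
- figure: Bystander: grey printed figure, 158 mm tall, behind the plate on the right. Leave it.
- pumpkin: Bystander: printed pumpkin on a grey foot, 122 mm tall, behind the plate on the left. Leave it.
- mug: Bystander: white mug, 80 mm across, 95 mm tall, far left. Leave it.
Things that resemble listed ones, but are neither listed nor needed, are in the scene too. There is more than one size of the block; the job needs the middle-sized.

How it is judged:
On the way, in this order (a step that is already met when the one before it is completed fails the run):
1. the block's far face is flush along the fence (x of each of back_left, back_right in the frame of plate above 0.0425 m and angle between block's own z axis and vertical below 0.05 rad and y of block in the frame of plate between -0.075 and -0.025 m and linear speed of block below 0.02 m/s), for 0.2 s.
2. the torque wrench clicks (its handle breaks past the set torque) (angle between the x axis of wrench_handle and the x axis of wrench_head, either way round above 0.03 rad and x of each of back_left, back_right in the frame of plate above 0.0425 m).
At the end, for the whole second after the job is handed in: Block flat and still under the clamp, both ends of its far face within 2.5 mm of the fence; wrench has clicked, is straight again (0.02 rad), still, and its grip over 40 mm from its start; bystanders within 20 mm (on the plate) or 30 mm of their places (x of each of back_left, back_right in the frame of plate above 0.0425 m and angle between block's own z axis and vertical below 0.05 rad and y of block in the frame of plate between -0.075 and -0.025 m and angle between the x axis of wrench_handle and the x axis of wrench_head, either way round below 0.02 rad and distance of wrench_grip from where it was at the start of the episode above 0.04 m and linear speed of block below 0.01 m/s and linear speed of wrench_head below 0.02 m/s); the robot touches nothing.
It fails at once if the wrench is forced on past its click (handle broken over by more than 0.09 rad, on to its hard stop) (angle between the x axis of wrench_handle and the x axis of wrench_head, either way round above 0.09 rad).
It fails at once if the spare strap or the spare step block on the plate is moved by more than 20 mm (distance of any of spare_strap, step_block from where it was at the start of the episode above 0.02 m).
It fails at once if the brush, calipers, spool, figure, pumpkin or mug is moved by more than 30 mm (distance of any of brush, calipers, spool, figure, pumpkin, mug from where it was at the start of the episode above 0.03 m).
It also fails if it takes over 67 s, if anything falls off the work surface, if the arm or the gripper's body presses on something with over 40 N, if the wrist force passes 120 N, or if a joint passes its speed limit or range.

ROBOT

A 7-joint arm with a two-finger parallel gripper is mounted at the origin on the work surface. World frame = base frame: x ahead of the robot, y to its left, z up, the work surface at z = 0. Lengths are in m, angles in rad, forces in N, time in s.
With the tool pointing down it reaches from about 0.35 to 0.775 m from the base axis. Payload 3.1 kg.
Tool frame: the origin (TCP) lies between the finger pads; the fingertips stand 11 mm ahead of it and the grasp point (between the pads) lies 8 mm behind it; z points along the fingers, y is the line along which they close (so a half turn about z gives the same grasp; the last joint's range is limited). The gripper opens to 85 mm and grips with 20 to 120 N. Pads are 22 mm wide; open, the fingers measure 114 mm over their backs; the gripper's body (76 mm by 85 mm) begins 54 mm behind the grasp point. The pads swing forward as they close: fully open they stand 13 mm farther back than shut.
Start: joints at [1.06, 0.311, 0.014, 1.512, -0.004, 1.319, -0.027], TCP at [0.249, -0.491, 0.242] pointing down, gripper open.
Joint ranges: [-2.7, 2.7], [-0.3, 1.91], [-1.27, 1.3], [0.12, 2.57], [-1.44, 4.58], [0.2, 2.03], [-3.05, 3.05]. Speed limits (rad/s): [2.79, 2.79, 3.14, 3.14, 3.14, 3.14, 3.14].

INTERFACE

Orientations are given as a unit quaternion [w, x, y, z].
In Python, from cell import r, read_camera, finish_job gives the robot as it stands. The module is installed in compiled form; this text tells all that it offers.
- The arm moves only by the shell command python3 -m handwheel 'ROWS'. ROWS is a JSON object of lists of equal length, an entry for each row: "offset": the shift along the tool's x, y, z in units of 30 mm (1.0 is 30 mm), a list of three; "rot": the turn, a rotation vector about the tool's x, y, z in units of 8 degrees (1.0 is 8 degrees), a list of three; "jaw": the finger opening in mm, from 0 to 85.4. In form: {"offset": [[tx, ty, tz], ...], "rot": [[rx, ry, rz], ...], "jaw": [jaw, ...]}. A call has 1 to 10 rows; each row is the pose to reach, as a shift and turn from the pose commanded when the call began, along the tool's axes at that moment; what a row does not reach only later rows make up. A row lasts 1/10 s, in which the tool goes at most 50 mm and 8.59 degrees, less where a joint would pass 70% of its speed; a pose out of reach is approached as far as the arm can. A call with a gripper value outside its range is refused whole. The fingers move at their own pace and stop on an object; the grip force is fixed at half the most. Time passes only in rows, so rows that repeat a pose let the fingers close. It gives the time, the measured TCP pose, the force, the opening and the grip force at its end, in the units of the state.
- r.observe(): the state, without advancing time (a new reading comes with each control period).
- read_camera(name): name is "side" or "top" or "wrist"; returns a dict with "pixels" (400x640x3 uint8, red, green, blue), "camera_matrix" (3x3 intrinsics, pixels), "R" (3x3) and "t" (3): a world point X has camera coordinates R X + t. Camera axes: x right, y down, z forward; pixel columns grow to the right and rows downward; lengths in m; the calibration is good to about 2 mm. The wrist camera is an equidistant fisheye: a pixel r from the principal point sees the ray r / f radians off the axis. A picture is of the moment at which its call begins. There is no depth.
- finish_job(): hands the job in; it is judged then, once.
The state is a dict: "t": time; "qpos": joint angles; "qd": joint speeds; "effort": joint torques, N m; "tool_pos": TCP position; "eef_rot": TCP orientation; "ft_force": force on the tool from outside, world axes, zero at the start; "moment": the same for the moment, N m; "gripper_width": finger opening in m; "grasp_force": force on a finger pad.
Only numpy, scipy, OpenCV 4.12 (cv2) and the standard library are available. Lean on these libraries where they do the work, as an engineer would, in place of code of your own. Each camera call takes 0.05 s, during which the arm holds its last target. There are 200 camera calls.

## Working session

There is one attempt and no reset: what is moved stays moved. The work goes in short steps, Python scripts to look and compute and a shell command to move; the robot and the scene stay as the last step left them, time stands still between calls to the robot, and variables do not carry over. Pictures are saved under pics/ and viewed, at most 10 in all, crops included, and the job is handed in when it is done.

```bash
mkdir -p pics
python3 - <<'E'
from cell import r, read_camera
import cv2, json, numpy as np
s=r.observe(); print(s)
for n in ["top","side"]:
    c=read_camera(n); cv2.imwrite(f"pics/{n}0.png",c["pixels"][:,:,::-1])
    np.savez(f"{n}0.npz",**c)
    print(n,c["camera_matrix"].tolist(),np.round(c["R"],3).tolist(),c["t"])
E
```

```text
{'t': 0.0, 'qpos': array([ 1.06028602,  0.31172972,  0.01403498,  1.51309064, -0.00439757,
        1.31917686, -0.02722946]), 'qd': array([-2.17954114e-04, -6.49582286e-04,  1.35730761e-03,  1.70491339e-03,
        8.72098491e-05,  9.18236561e-05,  3.45949660e-04]), 'effort': array([-3.26929257e-04, -3.79915738e+01,  1.45953507e-01, -2.30590653e+01,
        1.21142625e-02,  1.35492094e-02, -1.32208970e-05]), 'tool_pos': array([ 0.24817307, -0.49002935,  0.24120536]), 'eef_rot': array([-1.14010819e-03,  9.72651195e-01,  2.32267614e-01, -3.30140188e-04]), 'ft_force': array([-0.15350023,  0.07313537,  0.62863443]), 'moment': array([-0.02564342,  0.03395596,  0.04309291]), 'grasp_force': 0.0, 'gripper_width': 0.08550750377548291}
top [[460.521462393901, 0.0, 315.2525411213352], [0.0, 460.521462393901, 195.8515392005248], [0.0, 0.0, 1.0]] [[-0.002, -1.0, 0.001], [-0.995, 0.002, -0.104], [0.104, -0.001, -0.995]] [-0.02900374  0.53911057  1.62661441]
side [[429.02868136624767, 0.0, 311.49943378531185], [0.0, 429.02868136624767, 199.7428185665787], [0.0, 0.0, 1.0]] [[0.994, -0.113, 0.006], [-0.065, -0.609, -0.79], [0.093, 0.785, -0.613]] [-0.55129391  0.10720685  1.21087102]
```

View pics/top0.png

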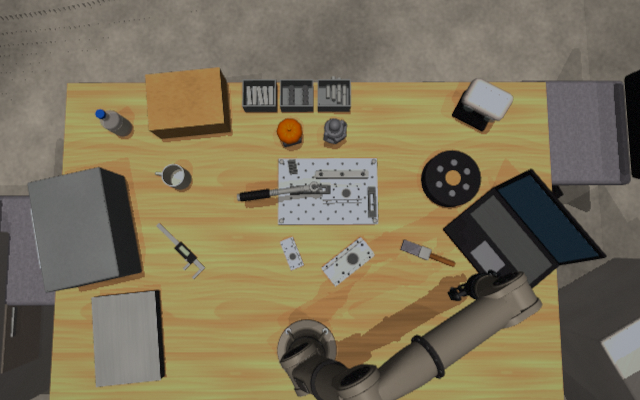

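View pics/side0.png

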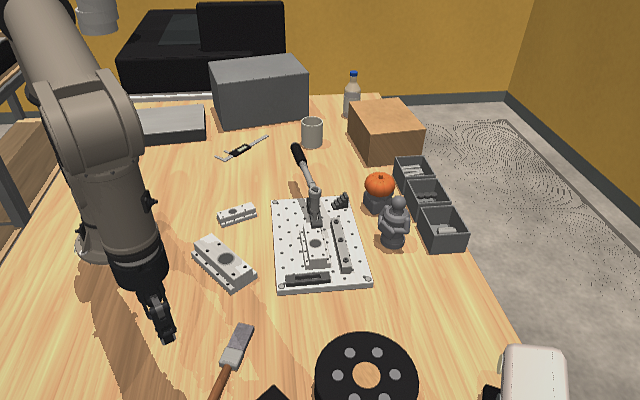

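Top view: the plate is at (328,191), with the fence at (340,174). There are three block candidates: on the plate under the strap (346,194), a small one on the bench (291,253) and a large one on the bench (347,260). I choose the one on the plate. The wrench runs from the stud at about (318,188) to the grip at (253,195). Next is a close crop.

Run:
```python
import cv2
a=cv2.imread("pics/top0.png")[150:232,232:388]
b=cv2.imread("pics/side0.png")[180:300,260:380]
cv2.imwrite("pics/topc.png",cv2.resize(a,None,fx=5,fy=5,interpolation=cv2.INTER_CUBIC))
cv2.imwrite("pics/sidec.png",cv2.resize(b,None,fx=5,fy=5,interpolation=cv2.INTER_CUBIC))
```

```text
(no output)
```

View pics/topc.png

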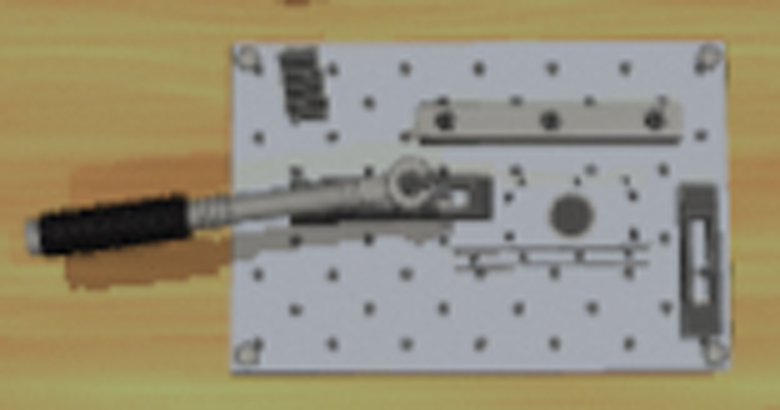

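View pics/sidec.png

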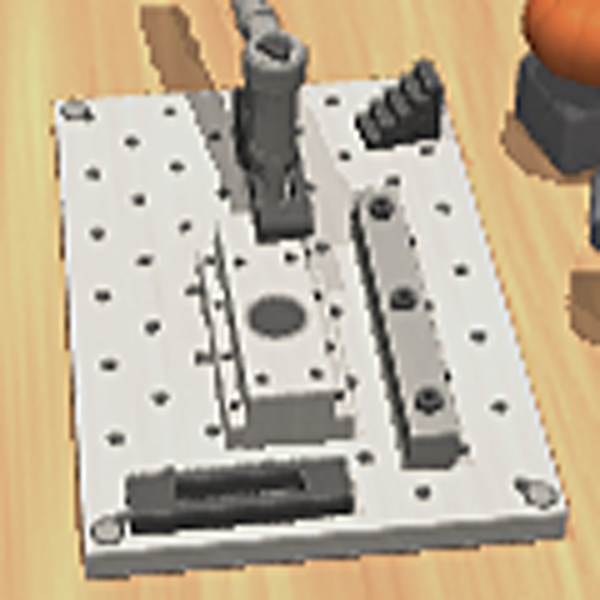

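The crops show the chosen block under the strap nose, with its bore at topc (571,215) and the near foot edge running (455,268)–(648,264). Fence near top edge is at y≈137, x 415–682. The grip runs (45,234)–(188,218) and the wrench head is at (409,181).

```bash
cat > h.py <<'E'
import numpy as np, cv2
def ray(c,uv):
    d=c["R"].T@np.linalg.inv(c["camera_matrix"])@np.array([uv[0],uv[1],1.]); o=-c["R"].T@c["t"]; return o,d
def at(c,uv,z):
    o,d=ray(c,uv); return o+d*(z-o[2])/d[2]
T=np.load("top0.npz"); S=np.load("side0.npz")
tc=lambda u,v:(u/5+232-.4,v/5+150-.4)
sc=lambda u,v:(u/5+260-.4,v/5+180-.4)
E
python3 - <<'E'
from h import *
np.set_printoptions(precision=4,suppress=True)
C=[at(T,tc(*p),.02) for p in [(233,43),(727,42),(732,373),(232,373)]]
D=[at(S,sc(*p),.02) for p in [(57,100),(440,80),(567,516),(85,555)]]
print("top corners",*C,"side",*D,sep="\n")
TL,TR,BR,BL=C; print(np.linalg.norm(TL-TR),np.linalg.norm(BL-BR),np.linalg.norm(TL-BL),np.linalg.norm(TR-BR))
ctr=sum(C)/4; e=(TL-TR)+(BL-BR); yaw=np.arctan2(-e[0],e[1]); print("ctr",ctr,"yaw",yaw)
R=np.array([[np.cos(yaw),-np.sin(yaw)],[np.sin(yaw),np.cos(yaw)]])
def pl(n,p): print(n,"world",p,"plate",R.T@(p[:2]-ctr[:2]))
for n,p,z in [("fenceL",(417,137),.046),("fenceR",(682,138),.046),("bore",(571,215),.056),("footL",(455,268),.036),("footR",(648,264),.036),("bodyL",(455,247),.056),("bodyR",(648,246),.056),
 ("head",(409,181),.147),("gripin",(188,218),.135),("gripout",(45,234),.135),("spareTop",(697,184),.034),("spareL",(682,260),.034),("noseT",(492,196),.072)]: pl(n,at(T,tc(*p),z))
for n,p,z in [("Sbore",(277,317),.056),("SfootnearR",(228,445),.020),("SfootTopnearR",(222,415),.036),("Sfootfar R",(355,438),.02),("SfootnearLtop",(200,262),.036),("fenceNearR_top",(408,437),.046),("fenceNearLtop",(358,192),.046),("Shead",(275,45),.147),("spareR",(130,520),.02)]: pl(n,at(S,sc(*p),z))
E
```

```text
top corners
[0.678  0.1044 0.02  ]
[ 0.678  -0.2554  0.02  ]
[ 0.4371 -0.2551  0.02  ]
[0.4379 0.1037 0.02  ]
side
[0.441  0.1039 0.02  ]
[0.6794 0.0991 0.02  ]
[ 0.6782 -0.2583  0.02  ]
[ 0.4406 -0.2573  0.02  ]
0.3598158820112467 0.35876712770513947 0.24009917280103968 0.2408690420020694
ctr [ 0.5578 -0.0756  0.02  ] yaw -0.0011583122596614812
fenceL world [ 0.6048 -0.0294  0.046 ] plate [0.047  0.0462]
fenceR world [ 0.6037 -0.2186  0.046 ] plate [ 0.0461 -0.1429]
bore world [ 0.5474 -0.1382  0.056 ] plate [-0.0102 -0.0626]
footL world [ 0.5118 -0.0564  0.036 ] plate [-0.046   0.0192]
footR world [ 0.5143 -0.1942  0.036 ] plate [-0.0433 -0.1186]
bodyL world [ 0.5249 -0.0561  0.056 ] plate [-0.0329  0.0195]
bodyR world [ 0.5253 -0.1923  0.056 ] plate [-0.0323 -0.1168]
head world [ 0.5604 -0.024   0.147 ] plate [0.0026 0.0516]
gripin world [0.5372 0.1247 0.135 ] plate [-0.0208  0.2003]
gripout world [0.5266 0.2206 0.135 ] plate [-0.0315  0.2962]
spareTop world [ 0.5721 -0.2303  0.034 ] plate [ 0.0145 -0.1547]
spareL world [ 0.5173 -0.2188  0.034 ] plate [-0.0403 -0.1432]
noseT world [ 0.5592 -0.0819  0.072 ] plate [ 0.0014 -0.0063]
Sbore world [ 0.5478 -0.1397  0.056 ] plate [-0.0099 -0.0641]
SfootnearR world [ 0.5166 -0.1931  0.02  ] plate [-0.041  -0.1176]
SfootTopnearR world [ 0.5142 -0.1872  0.036 ] plate [-0.0434 -0.1116]
Sfootfar R world [ 0.5818 -0.1953  0.02  ] plate [ 0.0242 -0.1197]
SfootnearLtop world [ 0.5136 -0.0709  0.036 ] plate [-0.0441  0.0047]
fenceNearR_top world [ 0.6036 -0.2216  0.046 ] plate [ 0.046  -0.1459]
fenceNearLtop world [ 0.6069 -0.0328  0.046 ] plate [0.0491 0.0429]
Shead world [ 0.5596 -0.0249  0.147 ] plate [0.0017 0.0507]
spareR world [ 0.4636 -0.2376  0.02  ] plate [-0.0939 -0.1621]
```

```bash
python3 -m handwheel '{"offset":[[3,-1.9,0],[6,-3.7,0],[9,-5.6,0],[12.1,-7.5,0],[12.1,-7.5,0],[12.1,-7.5,0],[12.1,-7.5,0],[12.1,-7.5,0],[12.1,-7.5,0],[12.1,-7.5,0]],"rot":[[0,0,1],[0,0,2],[0,0,3],[0,0,3.36],[0,0,3.36],[0,0,3.36],[0,0,3.36],[0,0,3.36],[0,0,3.36],[0,0,3.36]],"jaw":[50,50,50,50,50,50,50,50,50,50]}'
```

```text
t: 1.1
tool_pos: [0.4731, -0.1184, 0.242]
eef_rot: [-0.002, 1.0, 0.006, 0.001]
ft_force: [-0.4, -0.2, -0.7]
gripper_width: 0.05
grasp_force: 0.0
```

```bash
python3 -m handwheel '{"offset":[[0.1,0.1,1.5],[0.2,0.13,3],[0.2,0.13,4.5],[0.2,0.13,5.8],[0.2,0.13,6.3],[0.2,0.13,6.4],[0.2,0.13,6.4],[0.2,0.13,6.4]],"rot":[[0,0,0.08],[0,0,0.08],[0,0,0.08],[0,0,0.08],[0,0,0.08],[0,0,0.08],[0,0,0.08],[0,0,0.08]],"jaw":[50,50,50,50,50,50,50,50]}'
python3 - <<'E'
from cell import r,read_camera
import cv2
c=read_camera("side"); cv2.imwrite("pics/s1.png",cv2.resize(c["pixels"][160:310,240:400,::-1],None,fx=4,fy=4,interpolation=cv2.INTER_CUBIC))
E
```

```text
t: 1.9
tool_pos: [0.4778, -0.1304, 0.0516]
eef_rot: [0.0, 1.0, -0.006, 0.001]
ft_force: [0.2, 0.8, 0.3]
gripper_width: 0.0498
grasp_force: 0.0
```

View pics/s1.png

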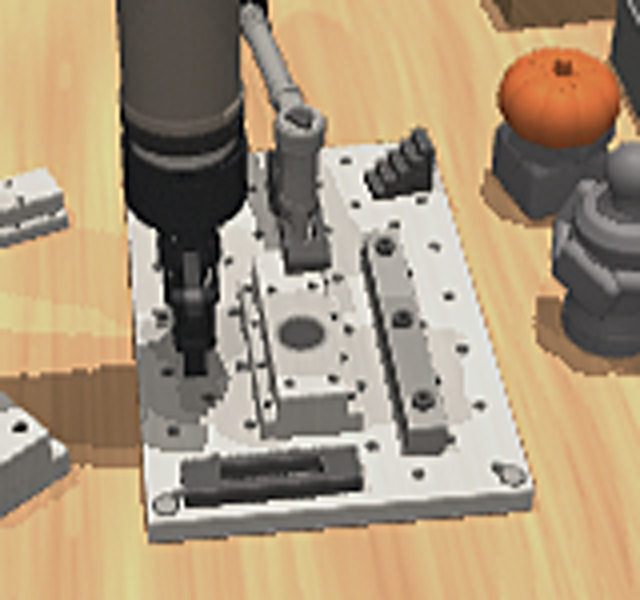

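The picture shows the two fingers upright over the plate, near side of the block (tips about (195,372)), with nothing touching. I'll feel for the plate.

```bash
python3 -m handwheel '{"offset":[[0,-0.2,0.2],[0,-0.2,0.4],[0,-0.2,0.5],[0,-0.2,0.53]],"rot":[[0,0,0],[0,0,0],[0,0,0],[0,0,0]],"jaw":[50,50,50,50]}'; python3 -m handwheel '{"offset":[[0,0,0.03],[0,0,0.06],[0,0,0.06]],"rot":[[0,0,0],[0,0,0],[0,0,0]],"jaw":[50,50,50]}';python3 -m handwheel '{"offset":[[0,0,0.03],[0,0,0.06],[0,0,0.06]],"rot":[[0,0,0],[0,0,0],[0,0,0]],"jaw":[50,50,50]}'
```

```text
t: 2.35
tool_pos: [0.4763, -0.1237, 0.0338]
eef_rot: [-0.0, 1.0, -0.006, -0.001]
ft_force: [-0.1, 0.4, 0.5]
gripper_width: 0.05
grasp_force: 0.0
t: 2.65
tool_pos: [0.4767, -0.1239, 0.0325]
eef_rot: [0.0, 1.0, -0.006, -0.0]
ft_force: [0.2, 0.5, -1.3]
gripper_width: 0.0502
grasp_force: 0.0
t: 2.95
tool_pos: [0.4767, -0.1238, 0.0307]
eef_rot: [0.0, 1.0, -0.006, -0.0]
ft_force: [-0.2, -0.2, -0.6]
gripper_width: 0.0502
grasp_force: 0.0
```

```bash
python3 -m handwheel '{"offset":[[0.25,0,-0.03],[0.5,0,-0.03],[0.7,0,-0.03],[0.8,0,-0.03],[0.9,0,-0.03],[1.0,0,-0.03],[1.1,0,-0.03],[1.2,0,-0.03],[1.25,0,-0.03],[1.3,0,-0.03]],"rot":[[0,0,-0.09],[0,0,-0.09],[0,0,-0.09],[0,0,-0.09],[0,0,-0.09],[0,0,-0.09],[0,0,-0.09],[0,0,-0.09],[0,0,-0.09],[0,0,-0.09]],"jaw":[50,50,50,50,50,50,50,50,50,50]}'
```

```text
t: 3.95
tool_pos: [0.5107, -0.1238, 0.0306]
eef_rot: [-0.001, 1.0, 0.001, -0.005]
ft_force: [-8.5, 1.3, 4.8]
gripper_width: 0.0499
grasp_force: 4.1
```

```bash
python3 -m handwheel '{"offset":[[0,0,-0.07],[0.1,0,-0.07],[0.2,0,-0.07],[0.3,0,-0.07],[0.3,0,-0.07]],"rot":[[0,0,0],[0,0,0],[0,0,0],[0,0,0],[0,0,0]],"jaw":[50,50,50,50,50]}'
```

```text
t: 4.45
tool_pos: [0.5248, -0.1243, 0.0335]
eef_rot: [-0.0, 1.0, 0.001, -0.0]
ft_force: [-3.9, 0.2, -2.8]
gripper_width: 0.0498
grasp_force: 1.7
```

```bash
python3 -m handwheel '{"offset":[[0.05,0,0],[0.1,0,0],[0.12,0,0],[0.12,0,0]],"rot":[[0,0,0],[0,0,0],[0,0,0],[0,0,0]],"jaw":[50,50,50,50]}'; python3 -m handwheel '{"offset":[[0.03,0,0],[0.07,0,0],[0.1,0,0],[0.1,0,0]],"rot":[[0,0,0],[0,0,0],[0,0,0],[0,0,0]],"jaw":[50,50,50,50]}'
```

```text
t: 4.85
tool_pos: [0.5285, -0.1243, 0.0338]
eef_rot: [0.0, 1.0, 0.001, 0.0]
ft_force: [-4.1, -0.3, -2.7]
gripper_width: 0.0501
grasp_force: 1.8
t: 5.25
tool_pos: [0.5308, -0.1243, 0.0338]
eef_rot: [0.0, 1.0, 0.001, -0.001]
ft_force: [-5.1, -0.6, -0.0]
gripper_width: 0.0503
grasp_force: 2.8
```

```bash
python3 -m handwheel '{"offset":[[0.03,0,0],[0.07,0,0],[0.1,0,0],[0.1,0,0]],"rot":[[0,0,0],[0,0,0],[0,0,0],[0,0,0]],"jaw":[50,50,50,50]}'; python3 -m handwheel '{"offset":[[0.03,0,0],[0.06,0,0],[0.06,0,0]],"rot":[[0,0,0],[0,0,0],[0,0,0]],"jaw":[50,50,50]}'
python3 - <<'E'
from cell import r,read_camera
import cv2
c=read_camera("side"); cv2.imwrite("pics/s2.png",cv2.resize(c["pixels"][200:290,270:370,::-1],None,fx=6,fy=6,interpolation=cv2.INTER_CUBIC))
E
```

```text
t: 5.65
tool_pos: [0.5309, -0.1243, 0.0338]
eef_rot: [-0.0, 1.0, 0.0, -0.004]
ft_force: [-11.4, -0.8, 5.9]
gripper_width: 0.0498
grasp_force: 5.7
t: 5.95
tool_pos: [0.5309, -0.1243, 0.0338]
eef_rot: [-0.0, 1.0, 0.0, -0.006]
ft_force: [-14.2, 0.7, 9.3]
gripper_width: 0.0501
grasp_force: 7.4
```

View pics/s2.png

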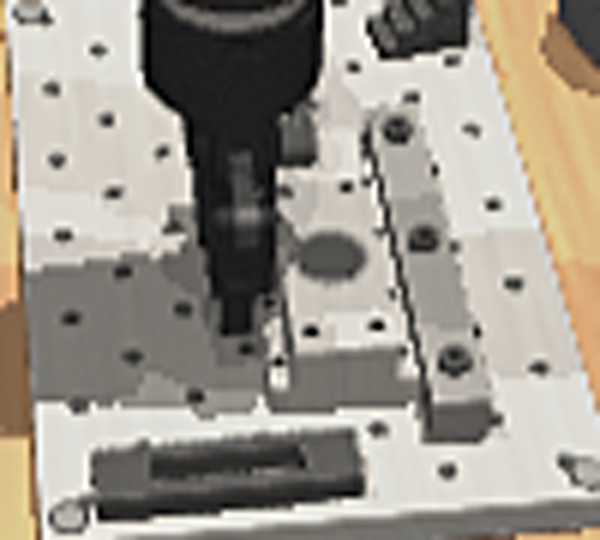

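The block's far foot edge meets the fence base along its length at about (370–415, 160–405), and TCP x stalled at 0.531 as predicted. One firmer seat, then back off and up.

```bash
python3 -m handwheel '{"offset":[[0.05,0,-0.03],[0.1,0,-0.03],[0.1,0,-0.03],[0.1,0,-0.03]],"rot":[[0,0,0],[0,0,0],[0,0,0],[0,0,0]],"jaw":[50,50,50,50]}'; python3 -m handwheel '{"offset":[[-0.3,0,0],[-0.8,0,0],[-1.6,0,0],[-2,0,-1],[-2.5,0,-2.5],[-2.5,0,-4],[-2.5,0,-5.5],[-2.5,0,-6.5],[-2.5,0,-6.5]],"rot":[[0,0,0],[0,0,0],[0,0,0],[0,0,0],[0,0,0],[0,0,0],[0,0,0],[0,0,0],[0,0,0]],"jaw":[50,50,50,20,0,0,0,0,0]}'
python3 - <<'E'
from cell import r,read_camera
import cv2
c=read_camera("top"); cv2.imwrite("pics/t2.png",cv2.resize(c["pixels"][150:232,232:388,::-1],None,fx=5,fy=5,interpolation=cv2.INTER_CUBIC))
c=read_camera("side"); cv2.imwrite("pics/s3.png",cv2.resize(c["pixels"][180:300,260:380,::-1],None,fx=5,fy=5,interpolation=cv2.INTER_CUBIC))
E
```

```text
t: 6.4
tool_pos: [0.531, -0.1243, 0.0338]
eef_rot: [-0.0, 1.0, 0.0, -0.009]
ft_force: [-17.0, 1.4, 9.8]
gripper_width: 0.0503
grasp_force: 9.3
t: 7.3
tool_pos: [0.471, -0.125, 0.2373]
eef_rot: [0.002, 1.0, 0.001, 0.01]
ft_force: [1.6, 0.1, 0.4]
gripper_width: 0.0003
grasp_force: 0.0
```

View pics/s3.png

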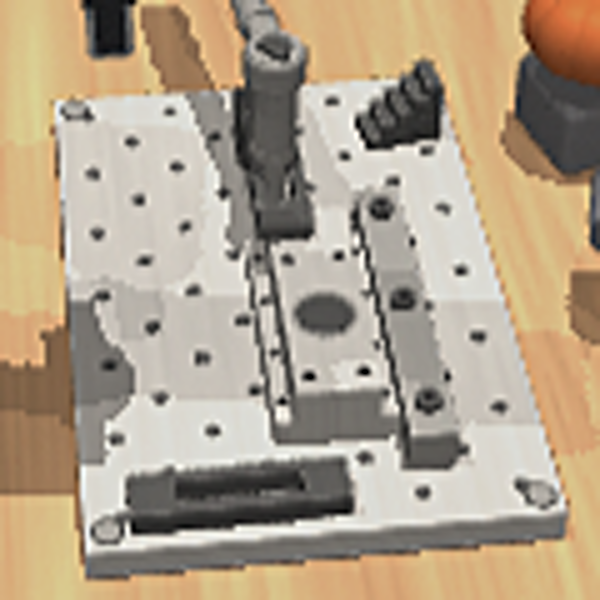

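View pics/t2.png

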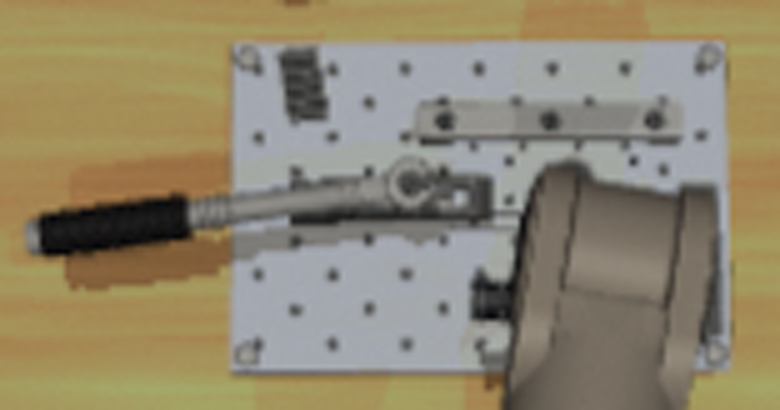

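Both views show the block's near edge running parallel to the fence with no gap visible on the far side; the spare strap and step block have not moved and the wrench is still at its start. Next I go behind the grip with closed fingers, tool yaw square to the handle.

```bash
python3 -m handwheel '{"offset":[[0,-1.5,0],[0.1,-3,0],[0.2,-4.5,0],[0.3,-6,0],[0.43,-7.5,0],[0.43,-9,0],[0.43,-9.73,0],[0.43,-9.73,1.5],[0.43,-9.73,3],[0.43,-9.73,4.03]],"rot":[[0,0,-0.2],[0,0,-0.4],[0,0,-0.6],[0,0,-0.98],[0,0,-0.98],[0,0,-0.98],[0,0,-0.98],[0,0,-0.98],[0,0,-0.98],[0,0,-0.98]],"jaw":[0,0,0,0,0,0,0,0,0,0]}'; python3 -m handwheel '{"offset":[[0,0,0],[0,0,0]],"rot":[[0,0,0],[0,0,0]],"jaw":[0,0]}'
python3 - <<'E'
from h import *
from cell import r,read_camera
np.set_printoptions(precision=4,suppress=True)
for n,p,z in [("nearR bottom",(280,440),.02),("nearL foot top",(250,262),.036),("nearR foot top",(272,415),.036),("far R bottom",(395,436),.02)]: print(n,at(S,sc(*p),z))
c=read_camera("side"); cv2.imwrite("pics/s4.png",cv2.resize(c["pixels"][120:280,230:390,::-1],None,fx=3.7,fy=3.7,interpolation=cv2.INTER_CUBIC))
sx,sy=.5603,-.0243
for th in np.arange(-.137,.7,.1):
    print(round(th,3),sx+.2*np.sin(th)-.0265*np.cos(th), sy+.2*np.cos(th)+.0265*np.sin(th))
E
```

```text
t: 8.4
tool_pos: [0.475, 0.1677, 0.1049]
eef_rot: [0.0, 0.998, 0.07, -0.002]
ft_force: [0.3, -0.7, -0.4]
gripper_width: 0.0001
grasp_force: 0.0
t: 8.6
tool_pos: [0.4767, 0.168, 0.1084]
eef_rot: [-0.0, 0.998, 0.069, -0.0]
ft_force: [1.0, -0.9, 0.1]
gripper_width: -0.0002
grasp_force: 0.0
nearR bottom [ 0.5434 -0.1926  0.02  ]
nearL foot top [ 0.541  -0.0738  0.036 ]
nearR foot top [ 0.5395 -0.1899  0.036 ]
far R bottom [ 0.6024 -0.1961  0.02  ]
-0.137 0.5067339318889557 0.17020687994804443
-0.037 0.5264198254984722 0.17458283931939936
0.063 0.5464442386123112 0.176971627102201
0.163 0.5666070939138302 0.17734937531855172
0.263 0.5867069308178104 0.1757123096331408
0.363 0.6065429183980298 0.17207678706515486
0.463 0.6259168620234925 0.1664791325543492
0.563 0.6446351836536675 0.15897527601425734
0.663 0.6625108560062801 0.14964019349898253
```

View pics/s4.png

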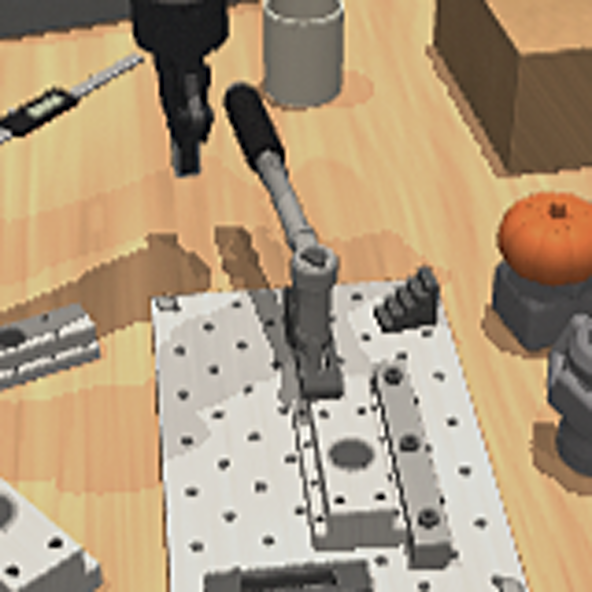

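The finger is standing beside the grip on its near side, at (185,170) against the grip at (255,120), clear of everything. The block's near edge measures x = 0.540 at both ends, so it is flush. Starting the push along the arc.

```bash
python3 -m handwheel '{"offset":[[0.3,0,0],[0.6,0,0],[0.8,0,0],[0.95,0,0],[1.05,0,0],[1.2,-0.02,0],[1.34,-0.04,0],[1.5,-0.05,0],[1.68,-0.055,0],[1.68,-0.055,0]],"rot":[[0,0,0],[0,0,0],[0,0,0],[0,0,0],[0,0,0],[0,0,0.18],[0,0,0.36],[0,0,0.54],[0,0,0.72],[0,0,0.72]],"jaw":[0,0,0,0,0,0,0,0,0,0]}'; python3 -m handwheel '{"offset":[[0.15,0,0],[0.3,0,0],[0.3,0,0]],"rot":[[0,0,0.18],[0,0,0.36],[0,0,0.36]],"jaw":[0,0,0]}'
```

```text
t: 9.65
tool_pos: [0.5238, 0.1763, 0.1082]
eef_rot: [0.001, 1.0, 0.019, -0.003]
ft_force: [-5.4, -1.2, 3.3]
gripper_width: -0.0
grasp_force: 0.0
t: 9.95
tool_pos: [0.5326, 0.1776, 0.1084]
eef_rot: [0.0, 1.0, -0.006, -0.003]
ft_force: [-5.8, 0.4, 4.1]
gripper_width: -0.0001
grasp_force: 0.0
```

```bash
python3 -m handwheel '{"offset":[[0.15,-0.02,0],[0.3,-0.03,0],[0.45,-0.05,0],[0.5,-0.05,0],[0.5,-0.05,0]],"rot":[[0,0,0.18],[0,0,0.36],[0,0,0.5],[0,0,0.54],[0,0,0.54]],"jaw":[0,0,0,0,0]}'
```

```text
t: 10.45
tool_pos: [0.5472, 0.1792, 0.1083]
eef_rot: [0.0, 0.999, -0.043, -0.003]
ft_force: [-6.7, 0.5, 3.8]
gripper_width: 0.0
grasp_force: 0.0
```

```bash
python3 -m handwheel '{"offset":[[0.08,-0.01,0],[0.16,-0.02,0],[0.16,-0.02,0]],"rot":[[0,0,0.09],[0,0,0.18],[0,0,0.18]],"jaw":[0,0,0]}'
```

```text
t: 10.75
tool_pos: [0.552, 0.1795, 0.1083]
eef_rot: [0.0, 0.998, -0.056, -0.003]
ft_force: [-7.1, 0.3, 3.5]
gripper_width: -0.0003
grasp_force: 0.0
```

```bash
python3 -m handwheel '{"offset":[[0.08,0,0],[0.16,0,0],[0.16,0,0]],"rot":[[0,0,0.08],[0,0,0.16],[0,0,0.16]],"jaw":[0,0,0]}'
```

```text
t: 11.05
tool_pos: [0.5568, 0.1795, 0.1084]
eef_rot: [-0.0, 0.998, -0.067, -0.003]
ft_force: [-6.9, 0.8, 3.2]
gripper_width: -0.0002
grasp_force: 0.0
```

```bash
python3 -m handwheel '{"offset":[[0.08,0,0],[0.16,0,0],[0.16,0,0]],"rot":[[0,0,0.08],[0,0,0.16],[0,0,0.16]],"jaw":[0,0,0]}'
```

```text
t: 11.35
tool_pos: [0.5616, 0.1795, 0.1085]
eef_rot: [-0.001, 0.997, -0.078, -0.003]
ft_force: [-6.0, 1.7, 4.4]
gripper_width: -0.0002
grasp_force: 0.0
```

```bash
python3 -m handwheel '{"offset":[[0.08,0,0],[0.17,0,0],[0.17,0,0]],"rot":[[0,0,0.08],[0,0,0.17],[0,0,0.17]],"jaw":[0,0,0]}'
```

```text
t: 11.65
tool_pos: [0.5666, 0.1791, 0.1086]
eef_rot: [-0.001, 0.996, -0.089, -0.003]
ft_force: [-7.2, 3.0, 3.2]
gripper_width: -0.0002
grasp_force: 0.0
```

```bash
python3 -m handwheel '{"offset":[[0.08,0,0],[0.17,0,0],[0.17,0,0]],"rot":[[0,0,0.08],[0,0,0.17],[0,0,0.17]],"jaw":[0,0,0]}'
```

```text
t: 11.95
tool_pos: [0.5717, 0.1787, 0.1087]
eef_rot: [-0.001, 0.995, -0.101, -0.003]
ft_force: [-6.5, 2.4, 4.2]
gripper_width: 0.0001
grasp_force: 0.0
```

```bash
python3 -m handwheel '{"offset":[[0.08,0,0],[0.17,0,0],[0.17,0,0]],"rot":[[0,0,0.08],[0,0,0.17],[0,0,0.17]],"jaw":[0,0,0]}'
```

```text
t: 12.25
tool_pos: [0.5766, 0.1777, 0.1086]
eef_rot: [-0.001, 0.994, -0.113, -0.003]
ft_force: [-6.8, 3.3, 3.4]
gripper_width: 0.0003
grasp_force: 0.0
```

```bash
python3 -m handwheel '{"offset":[[0.08,0,0],[0.17,0,0],[0.17,0,0]],"rot":[[0,0,0.08],[0,0,0.16],[0,0,0.16]],"jaw":[0,0,0]}'
```

```text
t: 12.55
tool_pos: [0.5817, 0.1768, 0.1087]
eef_rot: [-0.002, 0.992, -0.124, -0.003]
ft_force: [-5.8, 3.9, 3.4]
gripper_width: 0.0
grasp_force: 0.0
```

```bash
python3 -m handwheel '{"offset":[[0.08,0,0],[0.17,0,0],[0.17,0,0]],"rot":[[0,0,0.08],[0,0,0.16],[0,0,0.16]],"jaw":[0,0,0]}'
```

```text
t: 12.85
tool_pos: [0.583, 0.1772, 0.108]
eef_rot: [-0.001, 0.991, -0.134, -0.007]
ft_force: [-12.6, 4.0, 5.7]
gripper_width: -0.0001
grasp_force: 0.0
```

Tight now, at 13 N. From here I use fine steps.

```bash
python3 -m handwheel '{"offset":[[0.03,0,0],[0.06,0,0],[0.06,0,0]],"rot":[[0,0,0],[0,0,0],[0,0,0]],"jaw":[0,0,0]}'
```

```text
t: 13.15
tool_pos: [0.5847, 0.1768, 0.1081]
eef_rot: [-0.001, 0.991, -0.134, -0.007]
ft_force: [-12.2, 5.2, 6.4]
gripper_width: 0.0001
grasp_force: 0.0
```

```bash
python3 -m handwheel '{"offset":[[0.03,0,0],[0.05,0,0],[0.05,0,0]],"rot":[[0,0,0],[0,0,0],[0,0,0]],"jaw":[0,0,0]}'
```

```text
t: 13.45
tool_pos: [0.5866, 0.1765, 0.1083]
eef_rot: [-0.002, 0.991, -0.134, -0.006]
ft_force: [-11.4, 5.3, 4.6]
gripper_width: -0.0001
grasp_force: 0.0
```

```bash
python3 -m handwheel '{"offset":[[0.03,0,0],[0.06,0,0],[0.06,0,0]],"rot":[[0,0,0],[0,0,0],[0,0,0]],"jaw":[0,0,0]}'
```

```text
t: 13.75
tool_pos: [0.5892, 0.1758, 0.1084]
eef_rot: [-0.002, 0.991, -0.134, -0.005]
ft_force: [-9.7, 5.3, 4.3]
gripper_width: -0.0
grasp_force: 0.0
```

```bash
python3 -m handwheel '{"offset":[[0.03,0,0],[0.06,0,0],[0.06,0,0]],"rot":[[0,0,0],[0,0,0],[0,0,0]],"jaw":[0,0,0]}'
```

```text
t: 14.05
tool_pos: [0.592, 0.1751, 0.1086]
eef_rot: [-0.002, 0.991, -0.134, -0.004]
ft_force: [-8.2, 5.1, 3.6]
gripper_width: 0.0001
grasp_force: 0.0
```

```bash
python3 -m handwheel '{"offset":[[0.02,0,0],[0.04,0,0],[0.04,0,0]],"rot":[[0,0,0],[0,0,0],[0,0,0]],"jaw":[0,0,0]}'
```

```text
t: 14.35
tool_pos: [0.5939, 0.1731, 0.1084]
eef_rot: [-0.001, 0.991, -0.135, -0.004]
ft_force: [-5.9, 2.6, 3.3]
gripper_width: -0.0003
grasp_force: 0.0
```

The force has fallen from about 14 N to 6.4 N over roughly 10 mm: it has clicked, well before the stop. Releasing.

```bash
python3 -m handwheel '{"offset":[[-0.1,0,0],[-0.3,0,0],[-0.5,0,0],[-0.9,0,0],[-1.6,0,0],[-2.5,0,0],[-3,0,-1],[-3,0,-2.5],[-3,0,-4],[-3,0,-4]],"rot":[[0,0,0],[0,0,0],[0,0,0],[0,0,0],[0,0,0],[0,0,0],[0,0,0],[0,0,0],[0,0,0],[0,0,0]],"jaw":[0,0,0,0,0,0,0,0,0,0]}'
python3 - <<'E'
from cell import read_camera
import cv2,numpy as np
c=read_camera("top")["pixels"][150:232,232:388,::-1]; d=read_camera("side")["pixels"][150:300,260:380,::-1]
a=cv2.resize(c,(468,246),interpolation=cv2.INTER_CUBIC);b=cv2.resize(d,(320,400),interpolation=cv2.INTER_CUBIC)
o=np.zeros((400,788,3),np.uint8);o[:246,:468]=a;o[:,468:]=b;cv2.imwrite("pics/end.png",o)
E
```

```text
t: 15.35
tool_pos: [0.5152, 0.196, 0.2364]
eef_rot: [-0.004, 0.991, -0.137, 0.007]
ft_force: [0.8, 0.6, 1.0]
gripper_width: 0.0001
grasp_force: 0.0
```

View pics/end.png

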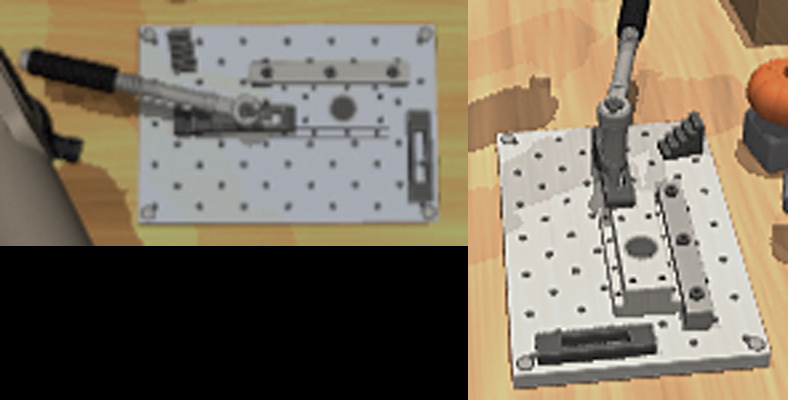

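The block is still flush, with its near edges parallel to the fence at (297–388,127–135). The wrench is straight and has swung to (75,70), the gripper is clear, and the bystanders are in place.

```bash
python3 -c "from cell import finish_job; print(finish_job())"
```

```text
the job is handed in; nothing more can be done
None
```

The block is flush against the fence under the clamp, the nut was tightened to the wrench's click with the wrench released before its stop, and the job is handed in (no verdict was returned).

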